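# Set out lead couplers and hold the cell case open

## Robot

A 7-joint arm with a two-finger parallel gripper is mounted at the origin on a cart in front of the work surface, level with it; the furniture and walls round the work are solid. World frame = base frame: x ahead of the robot, y to its left, z up, the work surface at z = 0. Lengths are in m, angles in rad, forces in N, time in s.
With the tool pointing down it reaches from about 0.4 to 0.875 m from the base axis. Payload 19.3 kg.
Tool frame: the origin (TCP) lies midway between the tips of the shut fingers; the grasp point (between the pads) lies 19 mm behind it; x points along the fingers, y is the direction in which the jaws open and shut, and the axes are right-handed (so a half turn about x gives the same grasp; the last joint's range is limited). The gripper opens to 85 mm and grips with 20 to 120 N. Pads are 22 mm wide; open, the fingers measure 114 mm over their backs; the gripper's body (76 mm by 85 mm) begins 54 mm behind the grasp point. The pads swing forward as they close: fully open they stand 13 mm farther back than shut.
Start: joints at [-1.251, 0.521, -0.036, 1.599, 0.021, 1.021, -0.113], TCP at [0.238, 0.578, 0.198] pointing down, gripper open.
Joint ranges: [-2.91, 2.91], [-0.3, 2.13], [-1.5, 1.42], [0.17, 2.43], [-1.26, 4.41], [0.16, 1.93], [-2.52, 2.52]. Speed limits (rad/s): [1.89, 1.89, 2.39, 2.39, 3.01, 3.01, 3.01].

## Interface

Orientations are given as [roll, pitch, yaw] about the fixed x, y, z axes, in that order (R = Rz(yaw) Ry(pitch) Rx(roll)).
In Python, from workcell import bot gives the robot as it stands. The module is installed in compiled form; this text tells all that it offers.
- The arm moves only by the tool servo_tool, never from a script. Its argument "targets" is a list of rows, each an object of numbers: "x", "y", "z": the shift along the tool's x, y, z as a fraction of full scale; "wx", "wy", "wz": the turn, a rotation vector about the tool's x, y, z as a fraction of full scale. A call has 1 to 12 rows; each row is the pose to reach, as a shift and turn from the pose measured when the call began, along the tool's axes at that moment, turning the shorter way round; what a row does not reach only later rows make up. Full scale, the value 1, is 40 cm for a shift and 360 degrees for a turn. A row lasts 1/8 s, in which the tool goes at most 62.5 mm and 10.7 degrees, less where a joint would pass 70% of its speed; a pose out of reach is approached as far as the arm can. A call with a number of a shift or a turn outside -1 to 1 is refused whole. A call with a gripper value outside its range is refused whole. "grip" is the gripper command: -1 is shut, 1 is fully open, values between are in proportion, set as the call begins (left out, the last holds). The fingers move at their own pace and stop on an object; "squeeze" is the grip in N (left out, the last holds). Time passes only in rows, so rows that repeat a pose let the fingers close. It gives the time, the measured TCP pose, the force and the opening at its end, in the units of the state.
- bot.observe(): the state, without advancing time (a new reading comes with each control period).
- bot.grab_frame(name): name is "scene" or "top" or "wrist"; returns (picture, depth): 480x640x3 uint8, red, green, blue; 480x640 float32, m along the optical axis (not along the pixel's ray), 0 where there is no reading.
- bot.get_calibration(name): a dict with "intrinsics" (3x3 intrinsics, pixels), "k1" (the pictures are not rectified: a ray, as slopes to the right and down, at radius r is drawn at 1 + k1 r^2 times it, then the intrinsics apply), "R" (3x3) and "t" (3): a world point X has camera coordinates R X + t. Camera axes: x right, y down, z forward; pixel columns grow to the right and rows downward; lengths in m; the calibration is good to about 2 mm. A picture is of the moment at which its call begins: read the wrist's pose just before it. get_calibration takes no time and is no camera call; for the wrist camera it gives the pose at the moment of the call.
- bot.job_done(): hands the job in, once; it reports no verdict.
Trained networks look in the newest picture that a camera, given by its name, has taken for a name from the list of things; names that differ only in an ending like _2 or _b are one class to them, and where a whole thing is asked for, a point or a joint stands for the part that bears it (a point fixed in the world has none). Each returns a list of dicts, best first, with "confidence" (0 to 1); they miss things now and then, are a little off and sometimes report something else, mostly with a low value. They report only what shows in the picture. A call takes as long as a camera call.
- bot.trace(camera, target): "mask" (480x640 bool, what is visible of it) and "pixel" ([column, row] in pixels, amid what is visible of it).
The state is a dict: "clock": time; "qpos": joint angles; "qd": joint speeds; "joint_efforts": joint torques, N m; "position": TCP position; "tool_rot": TCP orientation; "force": force on the tool from outside, world axes, zero at the start; "moment": the same for the moment, N m; "grip_width": finger opening in m.
Only numpy, scipy, OpenCV 4.12 (cv2) and the standard library are available. Lean on these libraries where they do the work, as an engineer would, in place of code of your own. Each camera call takes 0.05 s, during which the arm holds its last target. There are 200 camera calls.

## Task

I am about to take the reference cells out of the pine case and wire them up. First lay the three lead couplers flat in the three pockets of the yellow tray, one in each and lengthwise, in any order, with the case still shut. Then lift the case's lid by its bow handle to 60 degrees open and keep it there: it falls shut when let go, so finish while still gripping the handle and holding the lid still at that angle, and leave the other things on the bench where they are.

Things in the scene. Friction and masses are not known exactly. Their poses are not given: they have to be found in the camera images.
- red_coupler: loose red lead coupler, a rounded plastic sleeve 42 mm long (its y axis), 12 mm wide (x) and 12 mm high (z), 16 g; it lies flat. Origin at the centre of its underside
- black_coupler: loose black lead coupler, a rounded plastic sleeve 42 mm long (its y axis), 12 mm wide (x) and 12 mm high (z), 16 g; it lies flat. Origin at the centre of its underside
- blue_coupler: loose blue lead coupler, a rounded plastic sleeve 42 mm long (its y axis), 12 mm wide (x) and 12 mm high (z), 16 g; it lies flat. Origin at the centre of its underside
- tray: yellow plastic tray screwed to the bench, 40 mm (x) by 230 mm (y), pocket floors 12 mm and pocket walls 16 mm above the bench, with three pockets in a row along its y axis, 60 mm apart. The long sides of each pocket are walled only by 8 mm stubs at its ends; the middle 38 mm are open for fingers. A screw head at either end. Origin at the centre of its underside, z up
- pocket0 (a point): centre of the floor of the end (-y) tray pocket, 12 mm above the bench; axes as tray. Pocket clear size 54 mm along y, 28 mm along x; walls 4 mm above its floor
- pocket1 (a point): centre of the floor of the middle tray pocket, 12 mm above the bench; axes as tray. Pocket clear size 54 mm along y, 28 mm along x; walls 4 mm above its floor
- pocket2 (a point): centre of the floor of the other end (+y) tray pocket, 12 mm above the bench; axes as tray. Pocket clear size 54 mm along y, 28 mm along x; walls 4 mm above its floor
- hinge_mid (a point): middle of the lid's hinge line, on the far side of the pine case, 37 mm above the bench; fixed. Axes of the case: x along the hinge line, y level from the case's front (handle side) to its hinge side, z up. The case is fixed to the bench, 119 mm along x, 182 mm along y, 63 mm high shut; the lid is its upper 26 mm
- handle_mid (a point): middle of the black round bar of the bow handle on the lid's front: bar 10 mm in diameter and 68 mm long, parallel to the hinge line, on two steel legs at its ends; it stands 40 mm clear (bar centre) of the lid's front face. It moves with the lid on a circle of about 214 mm radius round the hinge line: with the lid shut it is 214 mm in front of the hinge line (-y) and 13 mm above it, 50 mm above the bench. Axes as the case's when shut, turning with the lid
- lid_handle: the bow handle (fixed to the lid); its origin lies, with the lid shut, on the bench under the middle of the case, and swings with the lid. The round bar can turn between gripping fingers as the lid swings
- case_lid (a joint): opening angle of the case's lid in rad: 0 shut, grows as the front edge rises, 1.047 at 60 degrees, at most 1.92. No spring, little friction: below about 75 degrees it falls shut under its weight of a few newtons
- power_sensor: loose black round power sensor, 48 mm across, 26 mm high, origin at the centre of its underside; leave alone
- sample_dish: loose clear round dish with two dark cells in it, 60 mm across, 12 mm high, origin at the centre of its underside; leave alone
- dropper_bottle: loose brown dropper bottle, 32 mm across, 105 mm high, origin at the centre of its underside; leave alone

How it is judged:
By the outcome, as a careful person would: the job done as asked, in the order asked, and still so for the second after the job is handed in, while the arm keeps its last pose, push and grip.
It also fails if it takes over 72 s, if anything falls off the work surface, if the arm or the gripper's body presses on something with over 40 N, if the wrist force passes 120 N, or if a joint passes its speed limit or range.

## Working session

There is one attempt and no reset: what is moved stays moved. The work goes in short steps, Python scripts to look and compute and a tool call to move; the robot and the scene stay as the last step left them, time stands still between calls to the robot, and variables do not carry over. Pictures are saved under pics/ and viewed, on a budget of 10 in all, crops included, one or two more only if the job needs it, and the job is handed in when it is done.

Besides the shell and the picture viewer there is one more tool, called after ">>>" as name(argument=value, ...) on one line, values as JSON. servo_tool: Moves the arm, as the interface text tells. Shift numbers are shares of 40 cm and turn numbers shares of 360 degrees, none past 1 either way. Its arguments: {"type":"object","properties":{"targets":{"type":"array"},"grip":{"type":"number"},"squeeze":{"type":"number"}},"required":["targets"]}

```bash
mkdir -p pics; cat > h.py <<'E'
import numpy as np, cv2
from workcell import bot
from scipy.spatial.transform import Rotation as Ro
def pts(cal,dep,mask):
    K=np.array(cal["intrinsics"]);v,u=np.nonzero(mask&(dep>0));z=dep[v,u]
    xd=np.c_[(u-K[0,2])/K[0,0],(v-K[1,2])/K[1,1]]
    x=xd.copy()
    for _ in range(8): x=xd/(1+cal["k1"]*(x**2).sum(1,keepdims=True))
    P=np.c_[x*z[:,None],z]
    return (P-np.array(cal["t"]))@np.array(cal["R"])
def look(cam,names,save=None,minc=0.2,show=2):
    cal=bot.get_calibration(cam);pic,dep=bot.grab_frame(cam)
    if save: cv2.imwrite("pics/"+save,pic[:,:,::-1])
    out={}
    for n in names:
        for d in bot.trace(cam,n)[:show]:
            if d["confidence"]<minc: continue
            m=cv2.erode(d["mask"].astype(np.uint8),np.ones((2,2)))>0
            P=pts(cal,dep,m)
            if len(P)<5: continue
            r=cv2.minAreaRect((P[:,:2]*1000).astype(np.float32))
            c=P[:,:2]-P[:,:2].mean(0);w,V=np.linalg.eigh(c.T@c);a=V[:,1]
            print(cam,n,round(d["confidence"],2),np.round(d["pixel"]),len(P),"med",np.round(np.median(P,0),4),"rect",np.round(r[0],1),np.round(r[1],1),"ang",round(np.degrees(np.arctan2(a[1],a[0]))%180,1),"z",np.round(np.percentile(P[:,2],[2,98]),3))
            out.setdefault(n,(P,d))
    return out,pic,dep,cal
E
python3 - <<'E'
from h import *
s=bot.observe();print({k:np.round(v,3) for k,v in s.items()})
N=["red_coupler","black_coupler","blue_coupler","tray","lid_handle","case_lid","power_sensor","sample_dish","dropper_bottle"]
for c in("top","scene"): look(c,N,c+"1.png")
print(bot.get_calibration("top"));print(bot.observe()["clock"])
E
```

```text
{'clock': np.float64(0.0), 'qpos': array([-1.251,  0.522, -0.036,  1.6  ,  0.021,  1.021, -0.113]), 'qd': array([-0.001,  0.   , -0.001, -0.   ,  0.002,  0.002,  0.   ]), 'joint_efforts': array([ 1.0000e-03, -9.2712e+01,  1.9810e+00, -3.6993e+01,  1.8000e-02,
        8.0000e-03, -0.0000e+00]), 'position': array([0.237, 0.578, 0.198]), 'tool_rot': array([-1.51 ,  1.57 , -1.899]), 'force': array([-0.314, -0.098, -0.295]), 'moment': array([-0.035, -0.008,  0.058]), 'grip_width': np.float64(0.085)}
top red_coupler 0.6 [406. 209.] 1980 med [ 0.5419 -0.2365  0.0639] rect [ 530.3 -242.3] [134.3 219. ] ang 176.1 z [0.048 0.074]
top red_coupler 0.49 [245. 247.] 17 med [0.5622 0.2793 0.0136] rect [560.2 279.1] [28.7  6. ] ang 20.5 z [0.005 0.02 ]
top black_coupler 0.59 [206. 270.] 49 med [0.5099 0.427  0.009 ] rect [511.  429.7] [17.8 34.7] ang 92.9 z [-0.001  0.019]
top blue_coupler 0.56 [257. 283.] 37 med [0.4341 0.2691 0.0101] rect [433.9 268.1] [35.6 11.2] ang 50.2 z [0.002 0.017]
top tray 0.6 [330. 262.] 854 med [0.4459 0.033  0.0137] rect [446.  36.] [230.5  44.9] ang 84.0 z [0.002 0.024
[... 1206 characters left out ...]
 -376.9] [42.7 52.3] ang 98.0 z [0.006 0.029]
scene sample_dish 0.73 [229. 353.] 56 med [0.362  0.4309 0.0078] rect [382.  435.3] [37.7 63.2] ang 154.8 z [0.001 0.013]
scene dropper_bottle 0.77 [382. 194.] 118 med [ 0.6723 -0.4226  0.0345] rect [ 673.7 -424.2] [28.1 24.8] ang 74.8 z [0.008 0.088]
{'intrinsics': array([[590.50476011,   0.        , 323.17928008],
       [  0.        , 590.50476011, 237.66814121],
       [  0.        ,   0.        ,   1.        ]]), 'k1': -0.03361234115723717, 'R': array([[-0.26052929, -0.96544982, -0.00557876],
       [-0.91756958,  0.24939781, -0.30962365],
       [ 0.30031743, -0.07554713, -0.95084282]]), 't': array([0.17097204, 0.47832577, 1.76017281])}
1.0
```

View pics/top1.png

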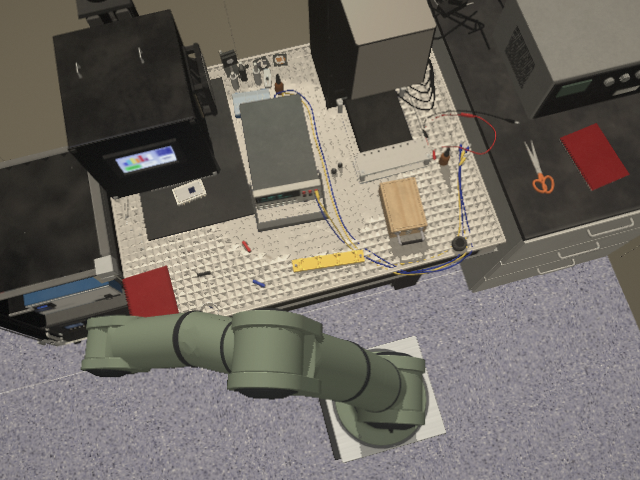

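View pics/scene1.png

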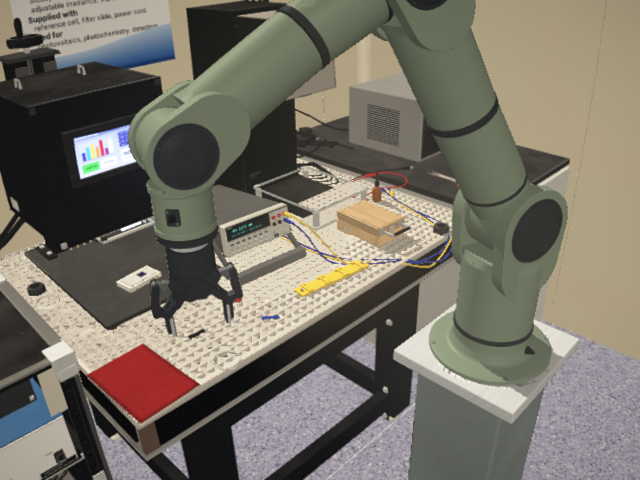

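```bash
cat >> h.py <<'E'
def Rdown(adeg,tilt=0):
    a=np.radians(adeg);x=np.array([0,0,-1.]);y=np.array([np.cos(a),np.sin(a),0])
    return np.c_[x,y,np.cross(x,y)]
def cur():
    s=bot.observe();return s,np.array(s["position"]),Ro.from_euler("xyz",s["tool_rot"]).as_matrix()
def fold(adeg,ref): return ref+((adeg-ref+90)%180-90)
def move(*targets):
    """targets: (pos, R or jaw angle or None) -> fractions from the present pose"""
    s,p,R=cur();print("at",np.round(p,4),"jaw",round(np.degrees(np.arctan2(R[1,1],R[0,1])),1),"clk",round(s["clock"],2),"F",np.round(s["force"],1),"w",round(float(s["grip_width"]),4))
    for q,o in targets:
        T=R if o is None else (Rdown(o) if np.isscalar(o) else o)
        print(" ->",np.round(q,3),"xyz",np.round(R.T@(np.array(q)-p)/.4,4),"w",np.round(Ro.from_matrix(R.T@T).as_rotvec()/(2*np.pi),4))
E
python3 - <<'E'
from h import *
move(([.47,.33,.32],None),([.47,.33,.32],90),([.47,.33,.32],0),([.47,.33,.32],180))
c=bot.get_calibration("wrist");s,p,R=cur();print(R.round(2));print(c["intrinsics"][0][0],"cam in tool",(R.T@(-np.array(c["R"]).T@c["t"]-p)).round(3),"optical axis in tool",(R.T@np.array(c["R"])[2]).round(2))
E
```

```text
at [0.2375 0.5781 0.1985] jaw 67.7 clk 1.0 F [ 0.2 -0.  -0.1] w 0.0853
 -> [0.47 0.33 0.32] xyz [-0.3037 -0.3528  0.7733] w [0. 0. 0.]
 -> [0.47 0.33 0.32] xyz [-0.3037 -0.3528  0.7733] w [-0.062  0.     0.   ]
 -> [0.47 0.33 0.32] xyz [-0.3037 -0.3528  0.7733] w [0.188 0.    0.   ]
 -> [0.47 0.33 0.32] xyz [-0.3037 -0.3528  0.7733] w [-0.312 -0.     0.   ]
[[ 0.    0.38  0.92]
 [-0.    0.92 -0.38]
 [-1.   -0.    0.  ]]
393.51802341404255 cam in tool [-0.176  0.001 -0.071] optical axis in tool [0.96 0.   0.28]
```

>>> servo_tool(targets=[{"x": -0.15}, {"x": -0.3, "y": -0.12, "z": 0.25}, {"x": -0.3, "y": -0.25, "z": 0.5}, {"x": -0.3, "y": -0.353, "z": 0.7}, {"x": -0.3, "y": -0.353, "z": 0.77}, {"x": -0.3, "y": -0.353, "z": 0.77}, {"x": -0.3, "y": -0.353, "z": 0.77}, {"x": -0.3, "y": -0.353, "z": 0.77}], grip=1)

```text
$.targets[0]: bad value
```

```bash
python3 - <<'E'
from h import *
move()
look("wrist",["red_coupler","black_coupler","blue_coupler","tray"],"w1.png")
E
```

```text
at [0.2375 0.5781 0.1985] jaw 67.7 clk 1.0 F [ 0.2 -0.  -0.1] w 0.0853
```

View pics/w1.png

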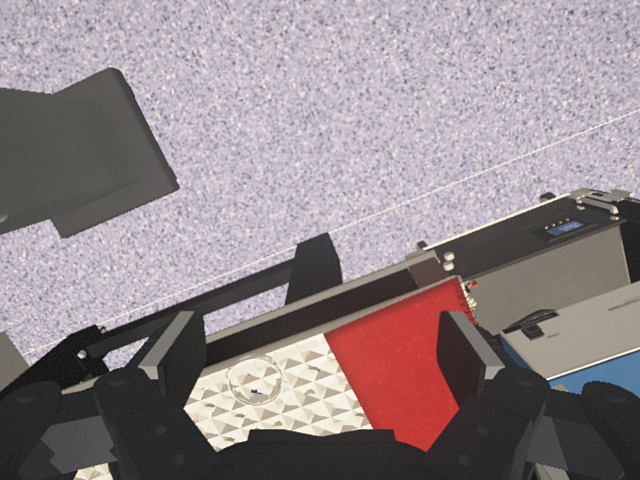

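>>> servo_tool(targets=[{"x": -0.15, "y": 0, "z": 0, "wx": 0, "wy": 0, "wz": 0}, {"x": -0.3, "y": -0.12, "z": 0.25, "wx": 0, "wy": 0, "wz": 0}, {"x": -0.3, "y": -0.25, "z": 0.5, "wx": 0, "wy": 0, "wz": 0}, {"x": -0.3, "y": -0.353, "z": 0.7, "wx": 0, "wy": 0, "wz": 0}, {"x": -0.3, "y": -0.353, "z": 0.77, "wx": 0, "wy": 0, "wz": 0}, {"x": -0.3, "y": -0.353, "z": 0.77, "wx": 0, "wy": 0, "wz": 0}, {"x": -0.3, "y": -0.353, "z": 0.77, "wx": 0, "wy": 0, "wz": 0}, {"x": -0.3, "y": -0.353, "z": 0.77, "wx": 0, "wy": 0, "wz": 0}], grip=1)

```text
clock: 2.25
position: [0.4707, 0.3281, 0.3188]
tool_rot: [-0.013, 1.57, -0.408]
force: [-1.0, 0.5, -0.9]
grip_width: 0.0854
```

```bash
python3 - <<'E'
from h import *
move()
look("wrist",["red_coupler","black_coupler","blue_coupler","tray"],"w2.png")
E
```

```text
at [0.4707 0.3281 0.3188] jaw 67.4 clk 2.25 F [-1.   0.5 -0.9] w 0.0854
wrist red_coupler 0.74 [317. 266.] 214 med [0.5627 0.2836 0.0106] rect [563.4 283.1] [41.3  9.9] ang 19.8 z [0.008 0.013]
wrist black_coupler 0.76 [412. 186.] 235 med [0.5102 0.4333 0.0111] rect [510.7 433.1] [38.8 10.4] ang 89.5 z [0.008 0.013]
wrist blue_coupler 0.57 [265. 179.] 257 med [0.4346 0.2722 0.0108] rect [435.1 272.7] [40.6 10.6] ang 50.4 z [0.008 0.013]
wrist tray 0.94 [113. 257.] 5152 med [0.4485 0.0465 0.0122] rect [449.5  42.1] [230.7  43.7] ang 83.4 z [0.009 0.017]
```

View pics/w2.png

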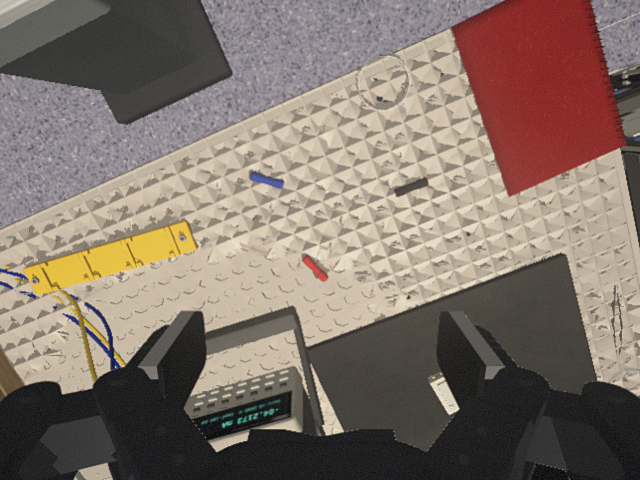

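```bash
python3 - <<'E'
from h import *
cal=bot.get_calibration("wrist");pic,dep=bot.grab_frame("wrist")
P=pts(cal,dep,np.ones_like(dep,bool))
_,p,_=cur()
P=P[P[:,2]<.12]
for n,c in dict(red=(.5634,.2831),black=(.5107,.4331),blue=(.4351,.2727),tray=(.4495,.042)).items():
    d=np.hypot(P[:,0]-c[0],P[:,1]-c[1]);
    for h in(.02,.06):
        k=P[:,2]>h; i=np.argmin(np.where(k,d,9)); print(n,h,P[i].round(3),d[i].round(3))
print(bot.observe()["qpos"])
move(([.5107,.4331,.10],-.5),([.5107,.4331,.003],-.5))
E
```

```text
red 0.02 [0.601 0.233 0.028] 0.062
red 0.06 [0.652 0.216 0.071] 0.111
black 0.02 [0.659 0.427 0.029] 0.148
black 0.06 [0.655 0.22  0.073] 0.257
blue 0.02 [0.6   0.229 0.024] 0.171
blue 0.06 [0.65  0.211 0.074] 0.223
tray 0.02 [ 0.493 -0.022  0.028] 0.077
tray 0.06 [ 0.521 -0.011  0.06 ] 0.089
[-0.77937972  0.33539451  0.08158036  1.58190112 -0.0287676   1.22559552
  0.49006086]
at [0.468  0.3313 0.3184] jaw 67.8 clk 2.55 F [ 0.6 -0.  -0.1] w 0.0852
 -> [0.511 0.433 0.1  ] xyz [0.5461 0.2759 0.0027] w [ 0.1896 -0.      0.    ]
 -> [0.511 0.433 0.003] xyz [0.7886 0.2759 0.0028] w [ 0.1896 -0.      0.    ]
```

>>> servo_tool(targets=[{"x": 0.1, "y": 0.1, "z": 0.003, "wx": 0.027, "wy": 0, "wz": 0}, {"x": 0.2, "y": 0.2, "z": 0.003, "wx": 0.055, "wy": 0, "wz": 0}, {"x": 0.35, "y": 0.276, "z": 0.003, "wx": 0.082, "wy": 0, "wz": 0}, {"x": 0.5, "y": 0.276, "z": 0.003, "wx": 0.11, "wy": 0, "wz": 0}, {"x": 0.546, "y": 0.276, "z": 0.003, "wx": 0.138, "wy": 0, "wz": 0}, {"x": 0.546, "y": 0.276, "z": 0.003, "wx": 0.165, "wy": 0, "wz": 0}, {"x": 0.546, "y": 0.276, "z": 0.003, "wx": 0.19, "wy": 0, "wz": 0}, {"x": 0.546, "y": 0.276, "z": 0.003, "wx": 0.19, "wy": 0, "wz": 0}, {"x": 0.65, "y": 0.276, "z": 0.003, "wx": 0.19, "wy": 0, "wz": 0}, {"x": 0.74, "y": 0.276, "z": 0.003, "wx": 0.19, "wy": 0, "wz": 0}, {"x": 0.785, "y": 0.276, "z": 0.003, "wx": 0.19, "wy": 0, "wz": 0}, {"x": 0.785, "y": 0.276, "z": 0.003, "wx": 0.19, "wy": 0, "wz": 0}], grip=0.05, squeeze=40)

```text
clock: 4.05
position: [0.5104, 0.4329, 0.0038]
tool_rot: [-1.029, 1.569, -2.609]
force: [0.1, 0.0, 0.2]
grip_width: 0.0451
```

```bash
python3 - <<'E'
from h import *
look("wrist",["black_coupler"])
move(([.5107,.4331,.003],-.5),([.5107,.4331,.08],-.5))
E
```

```text
wrist black_coupler 0.56 [321. 286.] 1670 med [0.5122 0.434  0.011 ] rect [512.2 432. ] [43.4 10.2] ang 89.4 z [0.008 0.013]
at [0.5114 0.4336 0.0056] jaw -0.6 clk 4.15 F [-0.6  0.9  0.2] w 0.0448
 -> [0.511 0.433 0.003] xyz [ 0.0066 -0.0018  0.0012] w [-0.0002 -0.0002 -0.0001]
 -> [0.511 0.433 0.08 ] xyz [-0.1859 -0.0016  0.001 ] w [-0.0002 -0.0002 -0.0001]
```

>>> servo_tool(targets=[{"x": 0.003, "y": 0, "z": 0, "wx": 0, "wy": 0, "wz": 0}, {"x": 0.003, "y": 0, "z": 0, "wx": 0, "wy": 0, "wz": 0}, {"x": 0.003, "y": 0, "z": 0, "wx": 0, "wy": 0, "wz": 0}, {"x": 0.003, "y": 0, "z": 0, "wx": 0, "wy": 0, "wz": 0}, {"x": 0.003, "y": 0, "z": 0, "wx": 0, "wy": 0, "wz": 0}, {"x": 0.003, "y": 0, "z": 0, "wx": 0, "wy": 0, "wz": 0}, {"x": -0.08, "y": 0, "z": 0, "wx": 0, "wy": 0, "wz": 0}, {"x": -0.19, "y": 0, "z": 0, "wx": 0, "wy": 0, "wz": 0}, {"x": -0.19, "y": 0, "z": 0, "wx": 0, "wy": 0, "wz": 0}], grip=-1)

```text
clock: 5.28
position: [0.5129, 0.4346, 0.085]
tool_rot: [2.375, 1.564, 0.794]
force: [-0.2, 0.4, -1.5]
grip_width: 0.0002
```

```bash
python3 - <<'E'
from h import *
look("wrist",["black_coupler"])
q=[.4426,-.0176]
move((q+[.1],-6.6),(q+[.018],-6.6))
E
```

```text
wrist black_coupler 0.69 [316. 246.] 958 med [0.5125 0.4332 0.0108] rect [512.4 432.1] [43.4 11.6] ang 88.8 z [0.006 0.013]
at [0.5113 0.4336 0.0818] jaw -0.6 clk 5.38 F [-0.6  0.2 -0.6] w 0.0001
 -> [ 0.443 -0.018  0.1  ] xyz [-0.0474 -0.1603  1.1297] w [ 0.0167 -0.0003 -0.0001]
 -> [ 0.443 -0.018  0.018] xyz [ 0.1576 -0.1605  1.13  ] w [ 0.0167 -0.0003 -0.0001]
```

>>> servo_tool(targets=[{"x": 0, "y": 0, "z": 0, "wx": 0, "wy": 0, "wz": 0}, {"x": 0, "y": 0, "z": 0, "wx": 0, "wy": 0, "wz": 0}, {"x": 0, "y": 0, "z": 0, "wx": 0, "wy": 0, "wz": 0}, {"x": 0.1, "y": 0, "z": 0.003, "wx": 0, "wy": 0, "wz": 0}, {"x": 0.18, "y": 0, "z": 0.003, "wx": 0, "wy": 0, "wz": 0}, {"x": 0.195, "y": 0, "z": 0.003, "wx": 0, "wy": 0, "wz": 0}, {"x": 0.201, "y": 0, "z": 0.003, "wx": 0, "wy": 0, "wz": 0}, {"x": 0.201, "y": 0, "z": 0.003, "wx": 0, "wy": 0, "wz": 0}], grip=-0.41)

```text
clock: 6.38
position: [0.5119, 0.433, 0.0025]
tool_rot: [2.475, 1.568, 0.894]
force: [-0.3, 0.0, 0.5]
grip_width: 0.0251
```

```bash
python3 - <<'E'
from h import *
look("wrist",["black_coupler"],"w3.png")
move(([.5107,.4331,.0],-.5),([.5107,.4331,.08],-.5))
E
```

```text
wrist black_coupler 0.95 [318. 289.] 1789 med [0.5121 0.4348 0.0109] rect [511.6 432.9] [42.2 11.6] ang 89.5 z [0.008 0.013]
at [0.5118 0.433  0.0025] jaw -0.6 clk 6.47 F [ 0.8  0.1 -0.5] w 0.0253
 -> [0.511 0.433 0.   ] xyz [ 0.0062 -0.0028 -0.0002] w [-0.0002 -0.0004 -0.0003]
 -> [0.511 0.433 0.08 ] xyz [-0.1938 -0.0024 -0.0007] w [-0.0002 -0.0004 -0.0003]
```

View pics/w3.png

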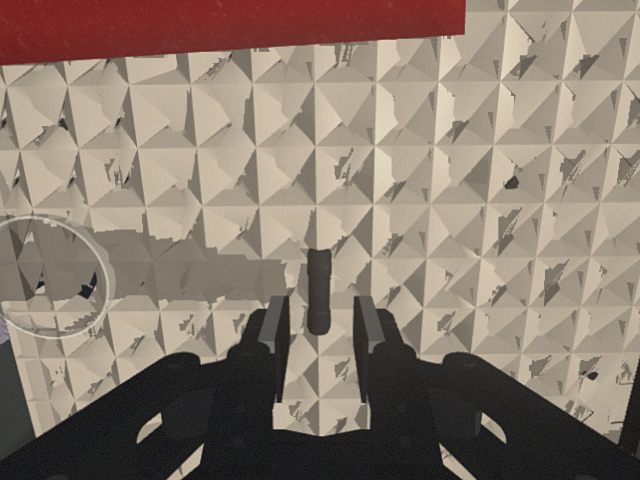

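```bash
python3 - <<'E'
from h import *
cal=bot.get_calibration("wrist");pic,dep=bot.grab_frame("wrist");s,p,R=cur()
print(p,s["force"])
for r,c in [(300,278),(310,270),(330,270),(345,265),(375,280),(395,278),(320,250),(300,285),(340,282),(300,362),(330,372),(291,318)]:
    m=np.zeros(dep.shape,bool);m[r,c]=1
    P=pts(cal,dep,m); print((r,c),pic[r,c],dep[r,c].round(3),((P-p)@R).round(4),P.round(4))
E
```

```text
[0.5116916  0.43293351 0.00231124] [-0.22373434 -1.33041369 -0.74454704]
(300, 278) [88 89 81] 0.147 [[-0.0412 -0.0149 -0.0115]] [[0.4968 0.4445 0.0435]]
(310, 270) [89 85 79] 0.138 [[-0.0507 -0.0167 -0.012 ]] [[0.495 0.445 0.053]]
(330, 270) [86 81 79] 0.124 [[-0.0644 -0.015  -0.0117]] [[0.4967 0.4446 0.0667]]
(345, 265) [39 34 33] 0.113 [[-0.0756 -0.015  -0.013 ]] [[0.4967 0.4459 0.0779]]
(375, 280) [40 40 37] 0.121 [[-0.0711 -0.0115  0.0001]] [[0.5001 0.4328 0.0734]]
(395, 278) [32 29 31] 0.124 [[-0.0708 -0.0124  0.0076]] [[0.4991 0.4253 0.0731]]
(320, 250) [41 42 40] 0.14 [[-0.0497 -0.0241 -0.0076]] [[0.4876 0.4407 0.052 ]]
(300, 285) [45 45 37] 0.146 [[-0.0415 -0.0123 -0.0117]] [[0.4994 0.4446 0.0439]]
(340, 282) [39 37 32] 0.125 [[-0.0643 -0.0113 -0.0081]] [[0.5003 0.441  0.0666]]
(300, 362) [92 89 83] 0.146 [[-0.0416  0.0163 -0.0118]] [[0.5281 0.4444 0.044 ]]
(330, 372) [87 84 80] 0.124 [[-0.0645  0.0172 -0.0118]] [[0.5289 0.4444 0.0668]]
(291, 318) [63 59 54] 0.181 [[-0.0083 -0.0003 -0.0012]] [[0.5114 0.4341 0.0106]]
```

The depth shows the finger tips about 40 mm above the bench while the reported TCP is at z≈0.002. The real tips sit about 40 mm behind the reported TCP, so the fingers closed on air. I'll descend in stages and watch the force.

>>> servo_tool(targets=[{"x": 0.04, "y": 0, "z": 0, "wx": 0, "wy": 0, "wz": 0}, {"x": 0.075, "y": 0, "z": 0, "wx": 0, "wy": 0, "wz": 0}, {"x": 0.075, "y": 0, "z": 0, "wx": 0, "wy": 0, "wz": 0}, {"x": 0.075, "y": 0, "z": 0, "wx": 0, "wy": 0, "wz": 0}])

```text
clock: 7.02
position: [0.5118, 0.4329, -0.0278]
tool_rot: [2.477, 1.568, 0.896]
force: [0.0, 0.1, -0.2]
grip_width: 0.0252
```

```bash
cat >> h.py <<'E'
def tips():
    cal=bot.get_calibration("wrist");s,p,R=cur();pic,dep=bot.grab_frame("wrist")
    m=np.zeros(dep.shape,bool);m[200:440,120:520]=1
    P=pts(cal,dep,m);T=(P-p)@R
    w=s["grip_width"]/2
    for sg in(-1,1):
        k=(abs(T[:,1]*sg-w-.004)<.006)&(abs(T[:,2])<.016)&(P[:,2]>P[:,2].min()+.0)
        h=T[k,0];print("tip side",sg,"tool x",np.round(np.sort(h)[-60::12],4))
    print("clk",s["clock"],"p",p.round(4),"F",np.round(s["force"],1))
E
python3 - <<'E'
from h import *
move(); look("wrist",["black_coupler"])
cal=bot.get_calibration("wrist");s,p,R=cur();pic,dep=bot.grab_frame("wrist")
for c in (270,278,285,362,370):
    m=np.zeros(dep.shape,bool);m[270:330:4,c]=1
    T=(pts(cal,dep,m)-p)@R;print(c,(T*1000).round(0).astype(int).tolist())
E
```

```text
at [ 0.5118  0.4329 -0.0278] jaw -0.6 clk 7.03 F [ 0.   0.1 -0.2] w 0.0252
wrist black_coupler 0.96 [318. 320.] 2590 med [0.5122 0.4346 0.0108] rect [512.1 431.6] [44.7 11.3] ang 89.3 z [0.007 0.013]
270 [[-32, -19, -20], [-34, -19, -19], [-35, -19, -18], [-35, -19, -16], [-37, -18, -15], [-34, -19, -12], [-34, -19, -11], [-33, -19, -9], [-44, -18, -12], [-46, -17, -11], [-51, -17, -12], [-53, -17, -11], [-56, -16, -11], [-61, -16, -13], [-61, -16, -11]]
278 [[-31, -16, -20], [-33, -16, -19], [-34, -16, -17], [-35, -16, -16], [-35, -16, -15], [-35, -16, -13], [-33, -16, -10], [-40, -15, -12], [-43, -15, -12], [-47, -14, -12], [-49, -14, -11], [-54, -14, -12], [-56, -13, -12], [-59, -13, -12], [-62, -13, -12]]
285 [[-33, -13, -20], [-33, -13, -19], [-34, -13, -17], [-35, -13, -16], [-35, -13, -14], [-34, -13, -13], [-34, -13, -11], [-41, -12, -12], [-44, -12, -12], [-46, -12, -11], [-51, -12, -12], [-53, -11, -12], [-53, -11, -10], [-54, -11, -9], [-53, -11, -7]]
362 [[-32, 17, -20], [-33, 17, -19], [-33, 17, -17], [-35, 17, -16], [-35, 17, -15], [-35, 17, -13], [-35, 17, -11], [-40, 16, -12], [-44, 16, -12], [-47, 16, -12], [-50, 15, -12], [-53, 15, -12], [-57, 15, -12], [-58, 15, -11], [-62, 14, -12]]
370 [[-32, 20, -20], [-32, 20, -19], [-34, 20, -18], [-35, 20, -14], [-34, 20, -12], [-32, 20, -10], [-41, 19, -12], [-44, 19, -12], [-48, 18, -12], [-49, 18, -11], [-52, 18, -11], [-56, 17, -12], [-59, 17, -12], [-61, 17, -11]]
```

>>> servo_tool(targets=[{"x": 0.01, "y": 0, "z": 0, "wx": 0, "wy": 0, "wz": 0}, {"x": 0.019, "y": 0, "z": 0, "wx": 0, "wy": 0, "wz": 0}, {"x": 0.019, "y": 0, "z": 0, "wx": 0, "wy": 0, "wz": 0}])

```text
clock: 7.55
position: [0.5123, 0.4334, -0.0329]
tool_rot: [2.586, 1.566, 1.005]
force: [-10.5, -7.4, 34.7]
grip_width: 0.0248
```

>>> servo_tool(targets=[{"x": 0, "y": 0, "z": 0, "wx": 0, "wy": 0, "wz": 0}, {"x": 0, "y": 0, "z": 0, "wx": 0, "wy": 0, "wz": 0}, {"x": 0, "y": 0, "z": 0, "wx": 0, "wy": 0, "wz": 0}, {"x": 0, "y": 0, "z": 0, "wx": 0, "wy": 0, "wz": 0}], grip=-1)

```text
clock: 8.05
position: [0.5126, 0.4338, -0.0322]
tool_rot: [2.584, 1.565, 1.003]
force: [-2.8, -0.7, 14.4]
grip_width: 0.0104
```

>>> servo_tool(targets=[{"x": -0.05, "y": 0, "z": 0, "wx": 0, "wy": 0, "wz": 0}, {"x": -0.15, "y": 0, "z": 0, "wx": 0, "wy": 0, "wz": 0}, {"x": -0.25, "y": 0, "z": 0, "wx": 0, "wy": 0, "wz": 0}, {"x": -0.25, "y": 0, "z": 0, "wx": 0, "wy": 0, "wz": 0}])

```text
clock: 8.55
position: [0.5139, 0.4345, 0.0719]
tool_rot: [2.465, 1.56, 0.884]
force: [-0.1, -0.2, -0.3]
grip_width: 0.0104
```

```bash
python3 - <<'E'
from h import *
look("wrist",["black_coupler"],"w4.png")
q=[.4426,-.0176]
move((q+[.07],-6.6),(q+[-.018],-6.6)); s,p,R=cur();print(R.round(3))
E
```

```text
wrist black_coupler 0.83 [321. 323.] 2810 med [0.515  0.4357 0.1148] rect [518.7 395.1] [ 15.5 119.6] ang 91.1 z [0.108 0.117]
at [0.5123 0.4335 0.0685] jaw -0.6 clk 8.65 F [ 0.3  0.3 -0.8] w 0.01
 -> [ 0.443 -0.018  0.07 ] xyz [-0.0103 -0.1627  1.1295] w [ 0.0167 -0.0009 -0.0005]
 -> [ 0.443 -0.018 -0.018] xyz [ 0.2097 -0.1635  1.1307] w [ 0.0167 -0.0009 -0.0005]
[[ 0.003  1.    -0.01 ]
 [ 0.005 -0.01  -1.   ]
 [-1.     0.003 -0.005]]
```

View pics/w4.png

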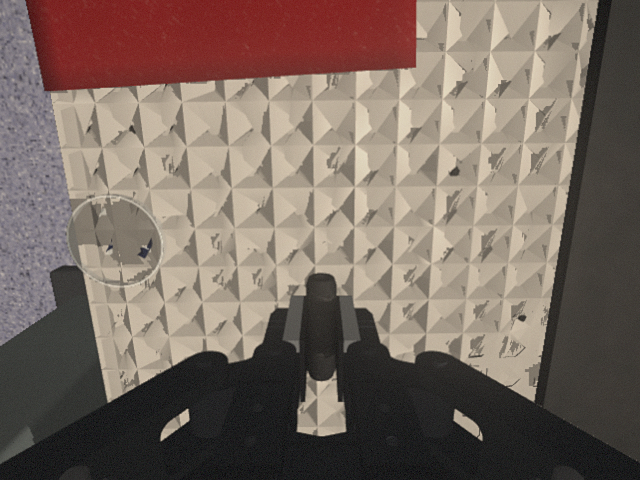

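>>> servo_tool(targets=[{"x": -0.01, "y": -0.02, "z": 0.14, "wx": 0, "wy": 0, "wz": 0}, {"x": -0.01, "y": -0.04, "z": 0.28, "wx": 0, "wy": 0, "wz": 0}, {"x": -0.01, "y": -0.06, "z": 0.42, "wx": 0.004, "wy": 0, "wz": 0}, {"x": -0.01, "y": -0.08, "z": 0.56, "wx": 0.008, "wy": 0, "wz": 0}, {"x": -0.01, "y": -0.1, "z": 0.7, "wx": 0.012, "wy": 0, "wz": 0}, {"x": -0.01, "y": -0.12, "z": 0.84, "wx": 0.0167, "wy": -0.001, "wz": 0}, {"x": -0.01, "y": -0.14, "z": 0.98, "wx": 0.0167, "wy": -0.001, "wz": 0}, {"x": -0.01, "y": -0.163, "z": 1, "wx": 0.0167, "wy": -0.001, "wz": 0}, {"x": -0.01, "y": -0.163, "z": 1, "wx": 0.0167, "wy": -0.001, "wz": 0}])

```text
clock: 9.78
position: [0.4424, 0.0342, 0.0699]
tool_rot: [1.277, 1.569, -0.41]
force: [0.1, 0.4, -0.1]
grip_width: 0.0106
```

```bash
python3 - <<'E'
from h import *
look("wrist",["tray","black_coupler"])
u=np.array([.115,.993]);c=np.array([.4495,.042])
for k in(-1,):
  q=list(c+k*.06*u)
  move((q+[.03],-6.6),(q+[-.019],-6.6),(q+[.06],-6.6))
E
```

```text
wrist tray 0.79 [331. 163.] 17505 med [0.4541 0.0881 0.0127] rect [449.4  38.7] [232.4  42.4] ang 83.8 z [0.011 0.017]
at [0.4434 0.0356 0.07  ] jaw -6.5 clk 9.93 F [-0.1  0.2 -0.7] w 0.01
 -> [ 0.443 -0.018  0.03 ] xyz [0.1001 0.0128 0.1323] w [ 0.0003  0.0001 -0.0005]
 -> [ 0.443 -0.018 -0.019] xyz [0.2226 0.0124 0.1322] w [ 0.0003  0.0001 -0.0005]
 -> [ 0.443 -0.018  0.06 ] xyz [0.0251 0.013  0.1323] w [ 0.0003  0.0001 -0.0005]
```

>>> servo_tool(targets=[{"x": 0.03, "y": 0.013, "z": 0.13, "wx": 0, "wy": 0, "wz": 0}, {"x": 0.1, "y": 0.013, "z": 0.136, "wx": 0, "wy": 0, "wz": 0}, {"x": 0.17, "y": 0.013, "z": 0.136, "wx": 0, "wy": 0, "wz": 0}, {"x": 0.21, "y": 0.013, "z": 0.136, "wx": 0, "wy": 0, "wz": 0}, {"x": 0.224, "y": 0.013, "z": 0.136, "wx": 0, "wy": 0, "wz": 0}, {"x": 0.224, "y": 0.013, "z": 0.136, "wx": 0, "wy": 0, "wz": 0}])

```text
clock: 10.68
position: [0.4429, -0.0184, -0.0195]
tool_rot: [1.525, 1.568, -0.158]
force: [1.2, -0.4, 0.1]
grip_width: 0.0105
```

```bash
python3 - <<'E'
from h import *
move();look("wrist",["black_coupler"],"w5.png")
E
```

```text
at [ 0.4429 -0.0184 -0.0195] jaw -6.4 clk 10.68 F [ 1.2 -0.4  0.1] w 0.0105
wrist black_coupler 0.64 [320. 320.] 2640 med [ 0.4442 -0.0162  0.0236] rect [444.1 -18.9] [42.3 10.8] ang 83.5 z [0.018 0.025]
```

View pics/w5.png

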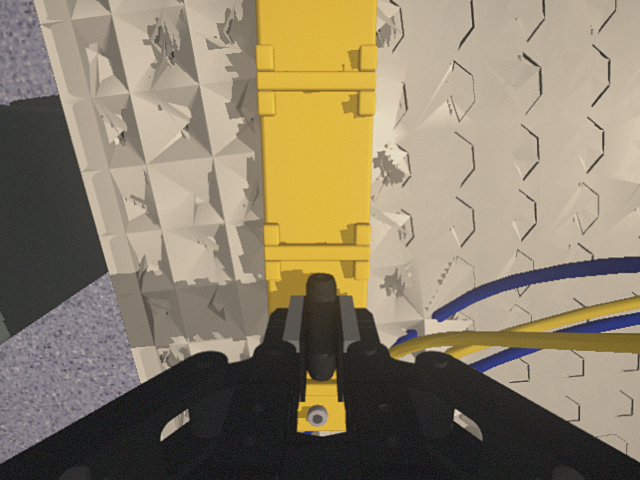

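>>> servo_tool(targets=[{"x": 0, "y": 0, "z": 0, "wx": 0, "wy": 0, "wz": 0}, {"x": 0, "y": 0, "z": 0, "wx": 0, "wy": 0, "wz": 0}, {"x": 0, "y": 0, "z": 0, "wx": 0, "wy": 0, "wz": 0}, {"x": -0.05, "y": 0, "z": 0, "wx": 0, "wy": 0, "wz": 0}, {"x": -0.2, "y": 0, "z": 0, "wx": 0, "wy": 0, "wz": 0}, {"x": -0.3, "y": 0, "z": 0, "wx": 0, "wy": 0, "wz": 0}], grip=-0.41)

```text
clock: 11.52
position: [0.4428, -0.0186, 0.1027]
tool_rot: [1.597, 1.566, -0.086]
force: [0.0, 0.5, -0.3]
grip_width: 0.0253
```

```bash
python3 - <<'E'
from h import *
look("wrist",["black_coupler","tray"])
q=[.4351,.2727]
move((q+[.05],-39.6),(q+[-.033],-39.6))
print(cur()[2].round(3))
E
```

```text
wrist black_coupler 0.63 [319. 237.] 835 med [ 0.4445 -0.0173  0.0229] rect [444.3 -18.7] [41.7 10.4] ang 83.3 z [0.02  0.025]
wrist tray 0.7 [320. 142.] 17435 med [0.4496 0.0479 0.0128] rect [447.8  24.9] [205.7  41.6] ang 83.7 z [0.011 0.017]
at [ 0.4438 -0.0181  0.1023] jaw -6.4 clk 11.68 F [-0.6  0.3 -1. ] w 0.0255
 -> [0.435 0.273 0.05 ] xyz [ 0.1308 -0.1035 -0.7199] w [ 0.0922 -0.0005 -0.0011]
 -> [ 0.435  0.273 -0.033] xyz [ 0.3383 -0.105  -0.7197] w [ 0.0922 -0.0005 -0.0011]
[[ 0.007  0.994 -0.111]
 [ 0.    -0.111 -0.994]
 [-1.     0.007 -0.001]]
```

>>> servo_tool(targets=[{"x": 0, "y": -0.02, "z": -0.14, "wx": 0.025, "wy": 0, "wz": 0}, {"x": 0, "y": -0.04, "z": -0.28, "wx": 0.05, "wy": 0, "wz": 0}, {"x": 0, "y": -0.06, "z": -0.42, "wx": 0.075, "wy": 0, "wz": 0}, {"x": 0, "y": -0.08, "z": -0.56, "wx": 0.092, "wy": 0, "wz": 0}, {"x": 0.06, "y": -0.104, "z": -0.7, "wx": 0.092, "wy": 0, "wz": -0.001}, {"x": 0.13, "y": -0.104, "z": -0.72, "wx": 0.092, "wy": 0, "wz": -0.001}, {"x": 0.2, "y": -0.104, "z": -0.72, "wx": 0.092, "wy": 0, "wz": -0.001}, {"x": 0.2, "y": -0.104, "z": -0.72, "wx": 0.092, "wy": 0, "wz": -0.001}])

```text
clock: 12.68
position: [0.4338, 0.2715, 0.0202]
tool_rot: [-0.662, 1.569, -2.923]
force: [0.1, -0.0, 0.2]
grip_width: 0.0251
```

```bash
python3 - <<'E'
from h import *
o,*_=look("wrist",["blue_coupler"])
q=[.4351,.2727]
move((q+[-.0325],-39.6))
E
```

```text
wrist blue_coupler 0.59 [321. 274.] 1523 med [0.4368 0.2725 0.011 ] rect [436.  271.2] [41.7 10.7] ang 50.1 z [0.008 0.013]
at [0.4352 0.2722 0.0224] jaw -39.6 clk 12.78 F [-0.3 -0.6  1.1] w 0.0252
 -> [ 0.435  0.273 -0.032] xyz [ 0.1373 -0.001  -0.0005] w [ 0.0001 -0.0004  0.0001]
```

>>> servo_tool(targets=[{"x": 0.08, "y": 0, "z": 0, "wx": 0, "wy": 0, "wz": 0}, {"x": 0.12, "y": 0, "z": 0, "wx": 0, "wy": 0, "wz": 0}, {"x": 0.132, "y": 0, "z": 0, "wx": 0, "wy": 0, "wz": 0}, {"x": 0.132, "y": 0, "z": 0, "wx": 0, "wy": 0, "wz": 0}])

```text
clock: 13.28
position: [0.4355, 0.2723, -0.0299]
tool_rot: [-2.996, 1.568, 1.026]
force: [-0.0, 0.4, 0.5]
grip_width: 0.0255
```

>>> servo_tool(targets=[{"x": 0, "y": 0, "z": 0, "wx": 0, "wy": 0, "wz": 0}, {"x": 0, "y": 0, "z": 0, "wx": 0, "wy": 0, "wz": 0}, {"x": 0, "y": 0, "z": 0, "wx": 0, "wy": 0, "wz": 0}, {"x": 0, "y": 0, "z": 0, "wx": 0, "wy": 0, "wz": 0}, {"x": -0.05, "y": 0, "z": 0, "wx": 0, "wy": 0, "wz": 0}, {"x": -0.15, "y": 0, "z": 0, "wx": 0, "wy": 0, "wz": 0}, {"x": -0.25, "y": 0, "z": 0, "wx": 0, "wy": 0, "wz": 0}, {"x": -0.25, "y": 0, "z": 0, "wx": 0, "wy": 0, "wz": 0}], grip=-1)

```text
clock: 14.28
position: [0.4365, 0.2731, 0.0727]
tool_rot: [3.111, 1.564, 0.85]
force: [0.7, 0.4, -0.5]
grip_width: 0.0102
```

```bash
python3 - <<'E'
from h import *
o,*_=look("wrist",["blue_coupler"])
q=[.4495,.0405]
move((q+[.03],-6.4),(q+[-.019],-6.4))
E
```

```text
wrist blue_coupler 0.8 [319. 322.] 2530 med [0.4377 0.2736 0.1128] rect [436.3 271.7] [42.6 10.7] ang 50.9 z [0.108 0.115]
at [0.4353 0.2724 0.0703] jaw -39.6 clk 14.38 F [-0.   0.1 -0.4] w 0.0103
 -> [0.45 0.04 0.03] xyz [0.0993 0.3967 0.4248] w [-0.0921 -0.0005 -0.0001]
 -> [ 0.45   0.04  -0.019] xyz [0.2218 0.3968 0.4252] w [-0.0921 -0.0005 -0.0001]
```

>>> servo_tool(targets=[{"x": 0, "y": 0.09, "z": 0.1, "wx": -0.025, "wy": 0, "wz": 0}, {"x": 0, "y": 0.18, "z": 0.2, "wx": -0.05, "wy": 0, "wz": 0}, {"x": 0, "y": 0.27, "z": 0.3, "wx": -0.075, "wy": 0, "wz": 0}, {"x": 0, "y": 0.36, "z": 0.4, "wx": -0.092, "wy": 0, "wz": 0}, {"x": 0.03, "y": 0.397, "z": 0.425, "wx": -0.092, "wy": 0, "wz": 0}, {"x": 0.1, "y": 0.397, "z": 0.425, "wx": -0.092, "wy": 0, "wz": 0}, {"x": 0.1, "y": 0.397, "z": 0.425, "wx": -0.092, "wy": 0, "wz": 0}, {"x": 0.17, "y": 0.397, "z": 0.425, "wx": -0.092, "wy": 0, "wz": 0}, {"x": 0.21, "y": 0.397, "z": 0.425, "wx": -0.092, "wy": 0, "wz": 0}, {"x": 0.221, "y": 0.397, "z": 0.425, "wx": -0.092, "wy": 0, "wz": 0}, {"x": 0.221, "y": 0.397, "z": 0.425, "wx": -0.092, "wy": 0, "wz": 0}])

```text
clock: 15.75
position: [0.4497, 0.0408, -0.0182]
tool_rot: [2.764, 1.567, 1.082]
force: [0.1, 0.4, 0.8]
grip_width: 0.0102
```

```bash
python3 - <<'E'
from h import *
move();o,*_=look("wrist",["blue_coupler","tray"])
E
```

```text
at [ 0.4497  0.0408 -0.0182] jaw -6.4 clk 15.75 F [0.1 0.4 0.8] w 0.0102
wrist blue_coupler 0.82 [320. 324.] 2601 med [0.451  0.0417 0.0232] rect [450.7  39.4] [42.5 10.6] ang 83.6 z [0.017 0.025]
wrist tray 0.65 [316. 147.] 32962 med [0.4557 0.1078 0.0128] rect [452.9  69.8] [174.7  40.8] ang 83.8 z [0.011 0.017]
```

>>> servo_tool(targets=[{"x": 0, "y": 0, "z": 0, "wx": 0, "wy": 0, "wz": 0}, {"x": 0, "y": 0, "z": 0, "wx": 0, "wy": 0, "wz": 0}, {"x": 0, "y": 0, "z": 0, "wx": 0, "wy": 0, "wz": 0}, {"x": -0.05, "y": 0, "z": 0, "wx": 0, "wy": 0, "wz": 0}, {"x": -0.2, "y": 0, "z": 0, "wx": 0, "wy": 0, "wz": 0}, {"x": -0.3, "y": 0, "z": 0, "wx": 0, "wy": 0, "wz": 0}], grip=-0.41)

```text
clock: 16.65
position: [0.4496, 0.0403, 0.1037]
tool_rot: [2.552, 1.567, 0.869]
force: [0.4, 1.1, 0.5]
grip_width: 0.025
```

```bash
python3 - <<'E'
from h import *
look("wrist",["blue_coupler","black_coupler"])
q=[.5634,.2831]
move((q+[.05],-70.2),(q+[-.033],-70.2))
E
```

```text
wrist blue_coupler 0.66 [321. 240.] 879 med [0.451  0.0401 0.0228] rect [451.3  39.4] [42.2 11.3] ang 83.5 z [0.019 0.025]
wrist black_coupler 0.63 [319. 314.] 768 med [ 0.4448 -0.0177  0.0227] rect [445.2 -19.1] [42.3 11.3] ang 84.2 z [0.016 0.025]
at [0.4505 0.0408 0.1034] jaw -6.4 clk 16.8 F [-0.3  0.2 -0.9] w 0.0251
 -> [0.563 0.283 0.05 ] xyz [ 0.1375  0.2125 -0.6327] w [ 0.1773 -0.0011 -0.0003]
 -> [ 0.563  0.283 -0.033] xyz [ 0.345   0.2115 -0.6317] w [ 0.1773 -0.0011 -0.0003]
```

>>> servo_tool(targets=[{"x": 0, "y": 0.03, "z": -0.1, "wx": 0.026, "wy": 0, "wz": 0}, {"x": 0, "y": 0.07, "z": -0.2, "wx": 0.052, "wy": 0, "wz": 0}, {"x": 0, "y": 0.1, "z": -0.3, "wx": 0.078, "wy": 0, "wz": 0}, {"x": 0, "y": 0.14, "z": -0.4, "wx": 0.104, "wy": 0, "wz": 0}, {"x": 0, "y": 0.18, "z": -0.5, "wx": 0.13, "wy": 0, "wz": 0}, {"x": 0, "y": 0.212, "z": -0.6, "wx": 0.155, "wy": 0, "wz": 0}, {"x": 0.05, "y": 0.212, "z": -0.632, "wx": 0.177, "wy": -0.001, "wz": 0}, {"x": 0.13, "y": 0.212, "z": -0.632, "wx": 0.177, "wy": -0.001, "wz": 0}, {"x": 0.2, "y": 0.212, "z": -0.632, "wx": 0.177, "wy": -0.001, "wz": 0}, {"x": 0.2, "y": 0.212, "z": -0.632, "wx": 0.177, "wy": -0.001, "wz": 0}, {"x": 0.2, "y": 0.212, "z": -0.632, "wx": 0.177, "wy": -0.001, "wz": 0}])

```text
clock: 18.18
position: [0.5636, 0.2826, 0.0254]
tool_rot: [2.37, 1.569, -0.425]
force: [0.6, 0.3, 0.1]
grip_width: 0.0248
```

```bash
python3 - <<'E'
from h import *
look("wrist",["red_coupler"])
q=[.5634,.2831]
move((q+[-.0315],-70.2))
E
```

```text
wrist red_coupler 0.67 [328. 267.] 1451 med [0.5667 0.2815 0.011 ] rect [565.  281.1] [42.3 10.2] ang 20.2 z [0.007 0.013]
at [0.5639 0.2831 0.026 ] jaw -70.1 clk 18.27 F [-0.1 -0.4 -0.1] w 0.0256
 -> [ 0.563  0.283 -0.032] xyz [ 0.1437 -0.0006  0.0015] w [ 0.0002 -0.0004 -0.0001]
```

>>> servo_tool(targets=[{"x": 0.08, "y": 0.005, "z": 0, "wx": 0, "wy": 0, "wz": 0}, {"x": 0.125, "y": 0.005, "z": 0, "wx": 0, "wy": 0, "wz": 0}, {"x": 0.141, "y": 0.005, "z": 0, "wx": 0, "wy": 0, "wz": 0}, {"x": 0.141, "y": 0.005, "z": 0, "wx": 0, "wy": 0, "wz": 0}])

```text
clock: 18.77
position: [0.5649, 0.2811, -0.0302]
tool_rot: [2.793, 1.568, -0.001]
force: [0.4, 0.4, 0.2]
grip_width: 0.0249
```

>>> servo_tool(targets=[{"x": 0, "y": 0, "z": 0, "wx": 0, "wy": 0, "wz": 0}, {"x": 0, "y": 0, "z": 0, "wx": 0, "wy": 0, "wz": 0}, {"x": 0, "y": 0, "z": 0, "wx": 0, "wy": 0, "wz": 0}, {"x": 0, "y": 0, "z": 0, "wx": 0, "wy": 0, "wz": 0}, {"x": -0.05, "y": 0, "z": 0, "wx": 0, "wy": 0, "wz": 0}, {"x": -0.15, "y": 0, "z": 0, "wx": 0, "wy": 0, "wz": 0}, {"x": -0.25, "y": 0, "z": 0, "wx": 0, "wy": 0, "wz": 0}, {"x": -0.25, "y": 0, "z": 0, "wx": 0, "wy": 0, "wz": 0}], grip=-1)

```text
clock: 19.77
position: [0.5662, 0.2819, 0.074]
tool_rot: [-3.113, 1.563, 0.375]
force: [-0.4, 0.8, -0.4]
grip_width: 0.0099
```

```bash
python3 - <<'E'
from h import *
o,*_=look("wrist",["red_coupler"])
q=[.4564,.1]
move((q+[.03],-6.4),(q+[-.019],-6.4))
E
```

```text
wrist red_coupler 0.71 [322. 320.] 2675 med [0.5679 0.2826 0.1143] rect [531.  268.8] [117.   10.7] ang 19.9 z [0.109 0.116]
at [0.5646 0.2815 0.0708] jaw -70.1 clk 19.88 F [-0.2  0.5 -0. ] w 0.0101
 -> [0.456 0.1   0.03 ] xyz [0.1006 0.3347 0.4092] w [-0.177  -0.0005 -0.0004]
 -> [ 0.456  0.1   -0.019] xyz [0.2231 0.3346 0.4097] w [-0.177  -0.0005 -0.0004]
```

>>> servo_tool(targets=[{"x": 0, "y": 0.06, "z": 0.07, "wx": -0.026, "wy": 0, "wz": 0}, {"x": 0, "y": 0.12, "z": 0.14, "wx": -0.052, "wy": 0, "wz": 0}, {"x": 0, "y": 0.18, "z": 0.22, "wx": -0.078, "wy": 0, "wz": 0}, {"x": 0, "y": 0.24, "z": 0.3, "wx": -0.104, "wy": 0, "wz": 0}, {"x": 0, "y": 0.3, "z": 0.37, "wx": -0.13, "wy": 0, "wz": 0}, {"x": 0, "y": 0.335, "z": 0.41, "wx": -0.155, "wy": 0, "wz": 0}, {"x": 0.05, "y": 0.335, "z": 0.41, "wx": -0.177, "wy": 0, "wz": 0}, {"x": 0.1, "y": 0.335, "z": 0.41, "wx": -0.177, "wy": 0, "wz": 0}, {"x": 0.17, "y": 0.335, "z": 0.41, "wx": -0.177, "wy": 0, "wz": 0}, {"x": 0.21, "y": 0.335, "z": 0.41, "wx": -0.177, "wy": 0, "wz": 0}, {"x": 0.222, "y": 0.335, "z": 0.41, "wx": -0.177, "wy": 0, "wz": 0}, {"x": 0.222, "y": 0.335, "z": 0.41, "wx": -0.177, "wy": 0, "wz": 0}])

```text
clock: 21.38
position: [0.4562, 0.0997, -0.0184]
tool_rot: [1.949, 1.568, 0.266]
force: [-0.3, 0.2, -0.4]
grip_width: 0.0101
```

```bash
python3 - <<'E'
from h import *
move();o,*_=look("wrist",["red_coupler"])
E
```

```text
at [ 0.4562  0.0997 -0.0184] jaw -6.4 clk 21.38 F [-0.3  0.2 -0.4] w 0.0101
wrist red_coupler 0.66 [323. 320.] 2703 med [0.4576 0.1017 0.0231] rect [457.7  98.8] [42.7 11.3] ang 83.6 z [0.017 0.025]
wrist red_coupler 0.46 [323. 420.] 742 med [0.4527 0.0573 0.0222] rect [452.7  55.2] [11.1 10.6] ang 135.4 z [0.015 0.024]
```

>>> servo_tool(targets=[{"x": 0, "y": 0, "z": 0, "wx": 0, "wy": 0, "wz": 0}, {"x": 0, "y": 0, "z": 0, "wx": 0, "wy": 0, "wz": 0}, {"x": 0, "y": 0, "z": 0, "wx": 0, "wy": 0, "wz": 0}, {"x": -0.05, "y": 0, "z": 0, "wx": 0, "wy": 0, "wz": 0}, {"x": -0.2, "y": 0, "z": 0, "wx": 0, "wy": 0, "wz": 0}, {"x": -0.35, "y": 0, "z": 0, "wx": 0, "wy": 0, "wz": 0}, {"x": -0.5, "y": 0, "z": 0.1, "wx": 0, "wy": 0, "wz": 0}, {"x": -0.6, "y": 0, "z": 0.25, "wx": 0, "wy": 0, "wz": 0}, {"x": -0.6, "y": 0, "z": 0.4, "wx": 0, "wy": 0, "wz": 0}, {"x": -0.6, "y": 0, "z": 0.5, "wx": 0, "wy": 0, "wz": 0}, {"x": -0.6, "y": 0, "z": 0.5, "wx": 0, "wy": 0, "wz": 0}, {"x": -0.6, "y": 0, "z": 0.5, "wx": 0, "wy": 0, "wz": 0}], grip=-0.41)

```text
clock: 22.98
position: [0.4332, -0.0989, 0.2213]
tool_rot: [2.002, 1.567, 0.319]
force: [-0.3, 0.5, -0.4]
grip_width: 0.0252
```

```bash
python3 - <<'E'
from h import *
move();o,pic,dep,cal=look("wrist",["red_coupler","blue_coupler","black_coupler","case_lid","lid_handle","handle_mid","power_sensor","dropper_bottle"],"w6.png",show=1)
np.savez("w6.npz",pic=pic,dep=dep,cal=cal,**{k:v[0] for k,v in o.items()})
print(bot.observe()["qpos"].round(2))
E
```

```text
at [ 0.4332 -0.0989  0.2213] jaw -6.4 clk 22.98 F [-0.3  0.5 -0.4] w 0.0252
wrist blue_coupler 0.74 [473. 311.] 16549 med [ 0.5666 -0.2041  0.0629] rect [ 531.3 -232.7] [118.4 216.1] ang 168.5 z [0.017 0.065]
wrist black_coupler 0.67 [331. 339.] 933 med [ 0.4303 -0.2228  0.054 ] rect [ 437.7 -243.2] [115.5  30.9] ang 86.1 z [0.051 0.056]
wrist case_lid 0.78 [472. 321.] 14908 med [ 0.567  -0.2105  0.063 ] rect [ 561.3 -211.1] [182.8 274.7] ang 168.8 z [0.045 0.065]
wrist lid_handle 0.68 [333. 339.] 911 med [ 0.4303 -0.2221  0.054 ] rect [ 440.6 -222.6] [91.1 39.8] ang 85.3 z [0.051 0.056]
wrist handle_mid 0.87 [330. 343.] 955 med [ 0.4305 -0.2258  0.0539] rect [ 437.2 -244.3] [117.7  31.7] ang 87.1 z [0.049 0.056]
wrist power_sensor 0.83 [314. 427.] 338 med [ 0.3974 -0.3584  0.0159] rect [ 405.4 -228.4] [284.2  40.4] ang 84.0 z [0.007 0.024]
wrist dropper_bottle 0.46 [330. 341.] 995 med [ 0.4304 -0.224   0.0539] rect [ 437.6 -244.4] [117.6  30.9] ang 87.7 z [0.006 0.056]
[-0.33  0.22  0.49  2.04 -0.13  0.9   0.13]
```

View pics/w6.png

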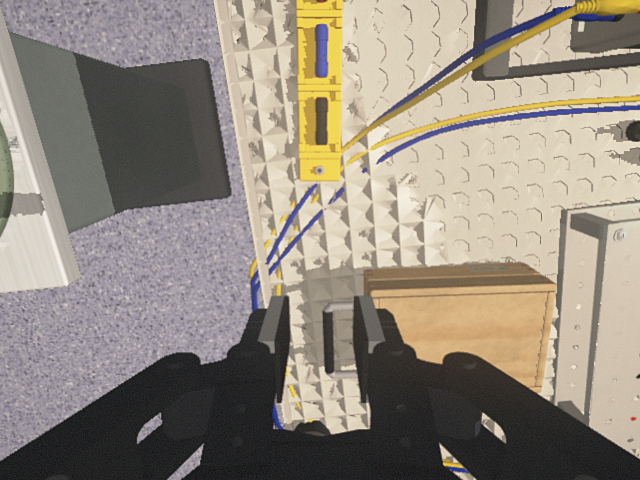

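```bash
python3 - <<'E'
from h import *
d=np.load("w6.npz",allow_pickle=True);P=d["handle_mid"];cal=d["cal"].item()
B=P[(P[:,2]>.047)&(P[:,0]<.437)&(P[:,0]>.42)]
v=np.abs(B[:,1]-np.median(B[:,1]))<.05;B=B[v]
L=cv2.fitLine((B[:,:2]*1000).astype(np.float32),cv2.DIST_HUBER,0,.01,.01).ravel()
print("bar",len(B),L.round(3),"ang",np.degrees(np.arctan2(L[1],L[0]))%180,"y",np.percentile(B[:,1],[0,2,98,100]).round(4),"x",np.percentile(B[:,0],[2,50,98]).round(4),"z",np.percentile(B[:,2],[5,50,95]).round(4))
A=pts(cal,d["dep"],np.ones((480,640),bool))
T=A[(abs(A[:,2]-.063)<.004)&(A[:,0]>.45)&(A[:,0]<.68)&(A[:,1]<-.14)&(A[:,1]>-.36)]
m=np.median(T,0);print("lid",len(T),m.round(4),[np.percentile(T[:,i],[1,99]).round(4) for i in(0,1)])
# left(+y) edge & front edge
e=[];f=[]
for x in np.arange(.50,.63,.01):
    k=T[abs(T[:,0]-x)<.004]; e.append((x*1000,np.percentile(k[:,1],99.5)*1000)) if len(k)>20 else 0
for y in np.arange(-.26,-.19,.01):
    k=T[abs(T[:,1]-y)<.004]; f.append((np.percentile(k[:,0],.5)*1000,y*1000)) if len(k)>20 else 0
for q in(e,f):
    l=cv2.fitLine(np.array(q,np.float32),cv2.DIST_HUBER,0,.01,.01).ravel();print(len(q),l.round(3),np.degrees(np.arctan2(l[1],l[0]))%180)
# lateral view: all pts by y along handle
k=A[(A[:,2]>.04)&(A[:,2]<.06)&(A[:,0]>.42)&(A[:,0]<.48)&(A[:,1]<-.15)&(A[:,1]>-.30)]
H,_,_=np.histogram2d(k[:,1],k[:,0],bins=[np.arange(-.30,-.15,.01),np.arange(.42,.48,.005)]);print(H.astype(int))
E
```

```text
bar 693 [ 5.60000e-02  9.98000e-01  4.28825e+02 -2.25618e+02] ang 86.792244 y [-0.2689 -0.2658 -0.1875 -0.1853] x [0.4223 0.4288 0.436 ] z [0.0517 0.0542 0.0558]
lid 13702 [ 0.5802 -0.2142  0.0632] [array([0.479 , 0.6789]), array([-0.3   , -0.1587])]
13 [ 9.97000e-01 -7.50000e-02  5.49000e+02 -1.76746e+02] 175.68785
8 [   0.56    -0.829  497.434 -220.145] 124.03497
[[ 0  0  0  0  0  0  0  0  0  0  0]
 [ 0  0  0  0  0  0  0  0  0  0  0]
 [ 0  0  0  0  0  0  0  0  0  0  0]
 [ 9 30 40 40 40 40 20  0  0  0  0]
 [39 43  5  0  0  0  0  0  0  0  0]
 [31 42  9  0  0  0  0  0  0  0  0]
 [29 45 15  0  0  0  0  0  0  0  0]
 [21 47 24  0  0  0  0  0  0  0  0]
 [15 47 35  0  0  0  0  0  0  0  0]
 [10 47 35  0  0  0  0  0  0  0  0]
 [ 0 51 46 11 11 17 15  0  0  0  0]
 [ 0  6 32 32 33 31 29  4  0  7  6]
 [ 0  0  0  0  0  0  0  0  0  0 53]
 [ 0  0  0  0  0  0  0  0  0  0  0]]
```

```bash
python3 - <<'E'
from h import *
q=[.4285,-.227]
move((q+[.10],-4.1),(q+[-.005],-4.1))
E
```

```text
at [ 0.4333 -0.0989  0.2214] jaw -6.4 clk 23.43 F [ 0.1 -0.8  0.8] w 0.0252
 -> [ 0.428 -0.227  0.1  ] xyz [0.303  0.0225 0.32  ] w [-0.0063 -0.0002 -0.0006]
 -> [ 0.428 -0.227 -0.005] xyz [0.5655 0.0216 0.3203] w [-0.0063 -0.0002 -0.0006]
```

>>> servo_tool(targets=[{"x": 0, "y": 0.022, "z": 0.13, "wx": -0.006, "wy": 0, "wz": 0}, {"x": 0.1, "y": 0.022, "z": 0.26, "wx": -0.006, "wy": 0, "wz": 0}, {"x": 0.2, "y": 0.022, "z": 0.32, "wx": -0.006, "wy": 0, "wz": 0}, {"x": 0.3, "y": 0.022, "z": 0.32, "wx": -0.006, "wy": 0, "wz": 0}, {"x": 0.35, "y": 0.022, "z": 0.32, "wx": -0.006, "wy": 0, "wz": 0}, {"x": 0.35, "y": 0.022, "z": 0.32, "wx": -0.006, "wy": 0, "wz": 0}, {"x": 0.35, "y": 0.022, "z": 0.32, "wx": -0.006, "wy": 0, "wz": 0}], grip=-0.2, squeeze=60)

```text
clock: 24.3
position: [0.4288, -0.2271, 0.082]
tool_rot: [1.782, 1.566, 0.138]
force: [0.0, -0.1, 0.6]
grip_width: 0.0342
```

```bash
python3 - <<'E'
from h import *
look("wrist",["handle_mid"],"w7.png")
move(([.4285,-.227,-.005],-4.1))
cal=bot.get_calibration("wrist");s,p,R=cur();_,dep=bot.grab_frame("wrist")
A=(pts(cal,dep,np.ones(dep.shape,bool)));B=A[(A[:,2]>.05)&(A[:,2]<.058)&(A[:,0]>.41)&(A[:,0]<.45)&(A[:,1]<-.17)&(A[:,1]>-.29)]
for y in np.arange(-.27,-.18,.01):
    k=B[abs(B[:,1]-y)<.004]
    if len(k)>5: print(y.round(3),len(k),np.percentile(k[:,0],[2,50,98]).round(4))
E
```

```text
wrist handle_mid 0.92 [324. 243.] 3879 med [ 0.4315 -0.2128  0.0542] rect [ 445.2 -225.5] [88.4 43.8] ang 74.8 z [0.051 0.06 ]
at [ 0.429  -0.2271  0.0822] jaw -4.2 clk 24.4 F [-0.5 -0.4 -0.2] w 0.0342
 -> [ 0.428 -0.227 -0.005] xyz [ 2.18e-01 -2.40e-03  1.00e-04] w [-0.0002 -0.0001 -0.0008]
-0.27 153 [0.4265 0.4399 0.4497]
-0.26 379 [0.4208 0.4302 0.4487]
-0.25 227 [0.4208 0.4256 0.4306]
-0.24 243 [0.4217 0.4266 0.4314]
-0.23 241 [0.4225 0.4274 0.4321]
-0.22 249 [0.4233 0.4281 0.4328]
-0.21 258 [0.4241 0.4288 0.4335]
-0.2 269 [0.4247 0.4294 0.4342]
-0.19 635 [0.4267 0.4386 0.4496]
```

View pics/w7.png

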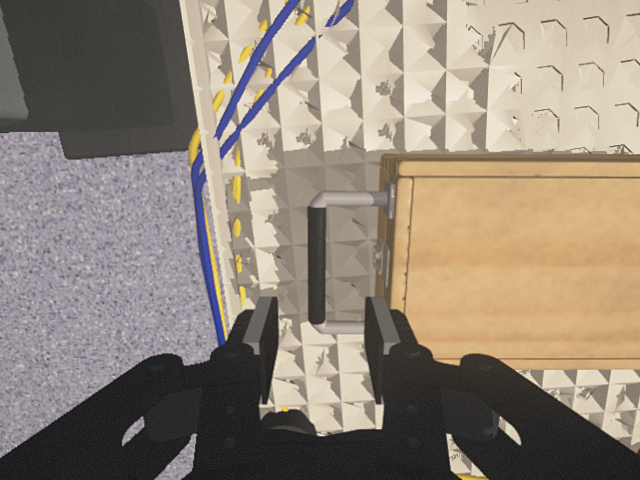

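>>> servo_tool(targets=[{"x": 0.08, "y": -0.003, "z": 0, "wx": 0, "wy": 0, "wz": 0}, {"x": 0.16, "y": -0.003, "z": 0, "wx": 0, "wy": 0, "wz": 0}, {"x": 0.21, "y": -0.003, "z": 0, "wx": 0, "wy": 0, "wz": 0}, {"x": 0.218, "y": -0.003, "z": 0, "wx": 0, "wy": 0, "wz": 0}, {"x": 0.218, "y": -0.003, "z": 0, "wx": 0, "wy": 0, "wz": 0}])

```text
clock: 25.08
position: [0.4286, -0.227, -0.0044]
tool_rot: [1.693, 1.565, 0.05]
force: [-0.1, 0.2, 0.9]
grip_width: 0.0338
```

>>> servo_tool(targets=[{"x": 0, "y": 0, "z": 0, "wx": 0, "wy": 0, "wz": 0}, {"x": 0, "y": 0, "z": 0, "wx": 0, "wy": 0, "wz": 0}, {"x": 0, "y": 0, "z": 0, "wx": 0, "wy": 0, "wz": 0}, {"x": 0, "y": 0, "z": 0, "wx": 0, "wy": 0, "wz": 0}, {"x": 0, "y": 0, "z": 0, "wx": 0, "wy": 0, "wz": 0}], grip=-1, squeeze=60)

```text
clock: 25.7
position: [0.4266, -0.2269, -0.0036]
tool_rot: [2.009, 1.567, 0.365]
force: [-14.0, 1.7, 19.9]
grip_width: 0.0079
```

```bash
python3 - <<'E'
from h import *
s,p,R=cur();print(R.round(3))
dr=np.array([.9974,-.0715,0]);b=np.array([.4276,-.227,.050]);h=b+.214*dr;h[2]=.037
for t in range(0,61,10):
    a=np.radians(t);o=-.214*np.cos(a)-.013*np.sin(a);z=.214*np.sin(a)+.013*np.cos(a)
    B=h+o*dr+[0,0,z]
    print(t,(R.T@(B-b)/.4).round(4), B.round(3))
move()
E
```

```text
[[ 0.004  0.997 -0.074]
 [ 0.001 -0.074 -0.997]
 [-1.     0.003 -0.002]]
0 [ 0. -0.  0.] [ 0.428 -0.227  0.05 ]
10 [-0.0924  0.0028 -0.0002] [ 0.429 -0.227  0.087]
20 [-0.1809  0.0218 -0.0003] [ 0.436 -0.228  0.122]
30 [-0.263   0.0563 -0.0005] [ 0.45  -0.229  0.155]
40 [-0.3359  0.1054 -0.0008] [ 0.469 -0.23   0.185]
50 [-0.3977  0.1676 -0.001 ] [ 0.494 -0.232  0.209]
60 [-0.4463  0.2409 -0.0013] [ 0.523 -0.234  0.229]
at [ 0.4266 -0.2269 -0.0036] jaw -4.2 clk 25.7 F [-14.    1.7  19.9] w 0.0079
```

>>> servo_tool(targets=[{"x": -0.023, "y": 0, "z": 0, "wx": 0, "wy": 0, "wz": 0}, {"x": -0.046, "y": 0, "z": 0, "wx": 0, "wy": 0, "wz": 0}, {"x": -0.069, "y": 0.001, "z": 0, "wx": 0, "wy": 0, "wz": 0}, {"x": -0.092, "y": 0.003, "z": 0, "wx": 0, "wy": 0, "wz": 0}, {"x": -0.115, "y": 0.006, "z": 0, "wx": 0, "wy": 0, "wz": 0}, {"x": -0.137, "y": 0.01, "z": 0, "wx": 0, "wy": 0, "wz": 0}, {"x": -0.159, "y": 0.016, "z": 0, "wx": 0, "wy": 0, "wz": 0}, {"x": -0.181, "y": 0.022, "z": 0, "wx": 0, "wy": 0, "wz": 0}, {"x": -0.181, "y": 0.022, "z": 0, "wx": 0, "wy": 0, "wz": 0}, {"x": -0.181, "y": 0.022, "z": 0, "wx": 0, "wy": 0, "wz": 0}])

```text
clock: 26.95
position: [0.4458, -0.2287, 0.0714]
tool_rot: [1.417, 1.549, -0.223]
force: [56.7, -2.9, -28.8]
grip_width: 0.0083
```

```bash
cat >> h.py <<'E'
def lid(cams=("top","scene","wrist")):
    dr=np.array([.9974,-.0715,0]);h=np.array([.6411,-.2423,.037])
    for c in cams:
        cal=bot.get_calibration(c);pic,dep=bot.grab_frame(c)
        D=bot.trace(c,"case_lid")
        if not D: print(c,"none");continue
        m=cv2.erode(D[0]["mask"].astype(np.uint8),np.ones((3,3)))>0
        P=pts(cal,dep,m);best=None;rng=np.random.default_rng(0)
        for _ in range(400):
            t=P[rng.choice(len(P),3,False)];n=np.cross(t[1]-t[0],t[2]-t[0])
            if np.linalg.norm(n)<1e-6: continue
            n/=np.linalg.norm(n)
            if abs(n@[.0715,.9974,0])>.15: continue
            k=abs((P-t[0])@n)<.004
            if best is None or k.sum()>best.sum(): best=k
        Q=P[best];n=np.linalg.svd(Q-Q.mean(0),full_matrices=False)[2][2];n*=np.sign(n[2])
        print(c,round(D[0]["confidence"],2),len(P),best.sum(),"plane angle",round(np.degrees(np.arctan2(n@dr,n[2])),1),"n",n.round(2),"cent",Q.mean(0).round(3))
E
python3 - <<'E'
from h import *
lid();move();print(cur()[2].round(3),bot.observe()["qpos"].round(2))
E
```

```text
top 0.64 291 199 plane angle 21.1 n [ 0.36 -0.06  0.93] cent [ 0.621 -0.224  0.075]
scene 0.94 717 402 plane angle 20.4 n [0.35 0.01 0.94] cent [ 0.553 -0.22   0.098]
wrist 0.9 57651 48328 plane angle 18.4 n [ 0.31 -0.04  0.95] cent [ 0.528 -0.222  0.108]
at [ 0.4457 -0.2287  0.0713] jaw -4.0 clk 27.25 F [ 56.   -3.  -29.3] w 0.0081
[[ 0.021  0.997 -0.07 ]
 [-0.005 -0.07  -0.998]
 [-1.     0.021  0.003]] [ 0.06  0.55  0.4   2.06 -0.39  0.58  0.66]
```

```bash
python3 - <<'E'
from h import *
o,pic,dep,cal=look("wrist",["handle_mid"],"w8.png")
s,p,R=cur();print(p.round(4),s["force"].round(1),s["moment"].round(2))
A=pts(cal,dep,np.ones(dep.shape,bool));T=(A-p)@R
# finger tips & bar in tool frame: points on handle mask
P=o["handle_mid"][0];t=(P-p)@R
for z in np.arange(-.05,-.01,.006):
    k=t[abs(t[:,2]-z)<.003]
    if len(k)>5: print("z",z.round(3),len(k),"y",np.percentile(k[:,1],[5,50,95]).round(4),"x",np.percentile(k[:,0],[5,50,95]).round(4))
E
```

```text
wrist handle_mid 0.97 [330. 271.] 8400 med [ 0.4501 -0.2001  0.129 ] rect [ 464.8 -224.8] [83.1 45.1] ang 60.0 z [0.11  0.132]
[ 0.4457 -0.2287  0.0713] [ 57.1  -2.5 -28.8] [ -0.55 -11.07  -0.06]
z -0.044 901 y [0.009  0.0355 0.0409] x [-0.0541 -0.0464 -0.0351]
z -0.038 2291 y [0.0022 0.0204 0.0397] x [-0.058  -0.0514 -0.0449]
z -0.032 1137 y [-0.0015  0.0104  0.0406] x [-0.0602 -0.0542 -0.0393]
z -0.026 510 y [-0.0022  0.0019  0.0062] x [-0.0605 -0.0591 -0.0568]
z -0.02 480 y [-0.0019  0.002   0.0062] x [-0.0605 -0.0592 -0.0568]
z -0.014 424 y [-0.002   0.002   0.0059] x [-0.0604 -0.0593 -0.0573]
```

View pics/w8.png

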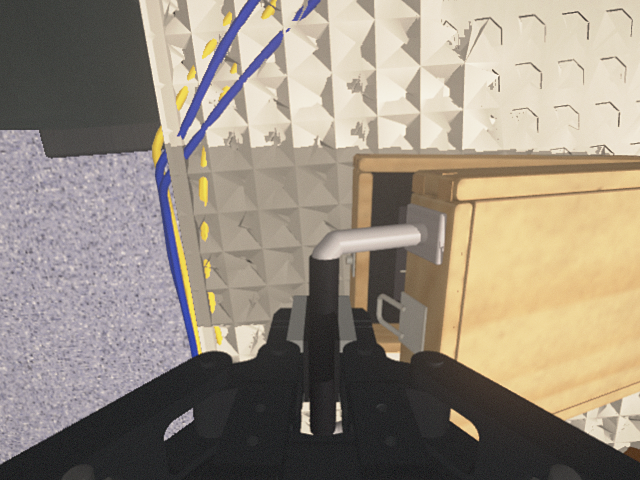

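My circle had a sign error in the 13 mm term. The bar's measured position (0.447, z 0.126) fits the correct circle at about 21°, so I'm recomputing the waypoints.

```bash
cat >> h.py <<'E'
dr=np.array([.9974,-.0715,0]);hin=np.array([.6411,-.2423,.037])
def bar(t):
    a=np.radians(t);return hin+(-.214*np.cos(a)+.013*np.sin(a))*dr+[0,0,.214*np.sin(a)+.013*np.cos(a)]
E
python3 - <<'E'
from h import *
s,p,R=cur();bn=p+R@np.array([-.055,.0015,0]);v=bn-hin
t0=np.degrees(np.arctan2(v[2],-v@dr))-np.degrees(np.arctan2(.013,.214));print("bar",bn.round(4),"r",np.hypot(v[2],v@dr),"ang",t0)
Rd=Rdown(-4.1)
move(*[(bar(t)-Rd@np.array([-.055,.0015,0]),Rd) for t in (t0,25,30,35,40,45,50,55,60)])
E
```

```text
bar [ 0.4461 -0.2285  0.1263] r 0.21492835147517497 ang 21.078188027508453
at [ 0.4457 -0.2287  0.0713] jaw -4.0 clk 27.35 F [ 57.1  -2.5 -28.8] w 0.008
 -> [ 0.445 -0.228  0.071] xyz [ 0.0005 -0.0016 -0.001 ] w [ 0.0003  0.0005 -0.0033]
 -> [ 0.452 -0.229  0.084] xyz [-0.032   0.0154 -0.0009] w [ 0.0003  0.0005 -0.0033]
 -> [ 0.461 -0.229  0.1  ] xyz [-0.0716  0.0403 -0.0007] w [ 0.0003  0.0005 -0.0033]
 -> [ 0.472 -0.23   0.115] xyz [-0.1088  0.0686 -0.0005] w [ 0.0003  0.0005 -0.0033]
 -> [ 0.484 -0.231  0.13 ] xyz [-0.1435  0.1    -0.0004] w [ 0.0003  0.0005 -0.0033]
 -> [ 0.498 -0.232  0.143] xyz [-0.1753  0.1343 -0.0002] w [ 0.0003  0.0005 -0.0033]
 -> [ 0.512 -0.233  0.154] xyz [-0.2039  0.1712 -0.    ] w [ 0.0003  0.0005 -0.0033]
 -> [ 0.528 -0.234  0.165] xyz [-2.293e-01  2.105e-01  1.000e-04] w [ 0.0003  0.0005 -0.0033]
 -> [ 0.544 -0.235  0.174] xyz [-0.2511  0.2518  0.0003] w [ 0.0003  0.0005 -0.0033]
```

>>> servo_tool(targets=[{"x": 0, "y": 0, "z": 0, "wx": 0, "wy": 0, "wz": -0.001}, {"x": -0.016, "y": 0.007, "z": 0, "wx": 0, "wy": 0, "wz": -0.003}, {"x": -0.032, "y": 0.015, "z": 0, "wx": 0, "wy": 0, "wz": -0.003}, {"x": -0.052, "y": 0.027, "z": 0, "wx": 0, "wy": 0, "wz": -0.003}, {"x": -0.072, "y": 0.04, "z": 0, "wx": 0, "wy": 0, "wz": -0.003}, {"x": -0.09, "y": 0.054, "z": 0, "wx": 0, "wy": 0, "wz": -0.003}, {"x": -0.109, "y": 0.069, "z": 0, "wx": 0, "wy": 0, "wz": -0.003}, {"x": -0.127, "y": 0.084, "z": 0, "wx": 0, "wy": 0, "wz": -0.003}, {"x": -0.144, "y": 0.1, "z": 0, "wx": 0, "wy": 0, "wz": -0.003}, {"x": -0.16, "y": 0.117, "z": 0, "wx": 0, "wy": 0, "wz": -0.003}, {"x": -0.175, "y": 0.134, "z": 0, "wx": 0, "wy": 0, "wz": -0.003}, {"x": -0.175, "y": 0.134, "z": 0, "wx": 0, "wy": 0, "wz": -0.003}])

```text
clock: 28.85
position: [0.497, -0.2325, 0.1431]
tool_rot: [0.165, 1.568, -1.476]
force: [-11.6, -1.9, 9.5]
grip_width: 0.0078
```

```bash
python3 - <<'E'
from h import *
lid()
s,p,R=cur();bn=p+R@np.array([-.055,.0015,0]);v=bn-hin
t0=np.degrees(np.arctan2(v[2],-v@dr))-np.degrees(np.arctan2(.013,.214));print("bar",bn.round(4),"r",np.hypot(v[2],v@dr),"ang",t0,"mom",s["moment"].round(1))
Rd=Rdown(-4.1)
move(*[(bar(t)-Rd@np.array([-.055,.0015,0]),Rd) for t in (t0,45,50,55,60)])
E
```

```text
top 0.53 147 142 plane angle 45.0 n [ 0.71 -0.03  0.71] cent [ 0.627 -0.205  0.092]Traceback (most recent call last):
  File "<stdin>", line 2, in <module>
  File "h.py", line 56, in lid
    t=P[rng.choice(len(P),3,False)];n=np.cross(t[1]-t[0],t[2]-t[0])
        ~~~~~~~~~~^^^^^^^^^^^^^^^^
  File "numpy/random/_generator.pyx", line 920, in numpy.random._generator.Generator.choice
ValueError: Cannot take a larger sample than population when replace is False
```

>>> servo_tool(targets=[{"x": -0.015, "y": 0.018, "z": 0, "wx": 0, "wy": 0, "wz": 0}, {"x": -0.029, "y": 0.037, "z": 0, "wx": 0, "wy": 0, "wz": 0}, {"x": -0.042, "y": 0.056, "z": 0, "wx": 0, "wy": 0, "wz": 0}, {"x": -0.054, "y": 0.076, "z": 0, "wx": 0, "wy": 0, "wz": 0}, {"x": -0.065, "y": 0.097, "z": 0, "wx": 0, "wy": 0, "wz": 0}, {"x": -0.076, "y": 0.117, "z": 0, "wx": 0, "wy": 0, "wz": 0}, {"x": -0.076, "y": 0.117, "z": 0, "wx": 0, "wy": 0, "wz": 0}, {"x": -0.076, "y": 0.117, "z": 0, "wx": 0, "wy": 0, "wz": 0}])

```text
clock: 30.05
position: [0.5432, -0.2361, 0.1746]
tool_rot: [0.095, 1.568, -1.547]
force: [-10.6, -0.3, 16.5]
grip_width: 0.0076
```

```bash
sed -i 's/if not D: /if not D or D[0]["mask"].sum()<60: /; s/        P=pts(cal,dep,m);best=None/        P=pts(cal,dep,m)\n        if len(P)<20: print(c,"few");continue\n        best=None/' h.py; python3 - <<'E'
from h import *
lid()
s,p,R=cur();bn=p+R@np.array([-.055,.0015,0]);v=bn-hin
t0=np.degrees(np.arctan2(v[2],-v@dr))-np.degrees(np.arctan2(.013,.214));print("bar",bn.round(4),"r",np.hypot(v[2],v@dr),"ang",t0,"mom",s["moment"].round(1))
Rd=Rdown(-4.1)
move(*[(bar(t)-Rd@np.array([-.055,.0015,0]),Rd) for t in (t0,60)])
look("top",["red_coupler","blue_coupler","black_coupler","power_sensor","dropper_bottle"],"top9.png",show=1)
look("scene",["sample_dish","dropper_bottle","power_sensor","handle_mid"],"scene9.png",show=1)
E
```

```text
top none
scene 0.66 1099 479 plane angle 57.3 n [0.84 0.   0.54] cent [ 0.608 -0.241  0.127]
wrist 0.79 26957 16961 plane angle 56.1 n [ 0.83 -0.06  0.56] cent [ 0.586 -0.225  0.178]
bar [ 0.5447 -0.236   0.2295] r 0.21540455046028395 ang 59.87298034352045 mom [-0.   2.3 -0.1]
at [ 0.5432 -0.236   0.1745] jaw -4.1 clk 30.35 F [-9.1  0.3 17.2] w 0.0081
 -> [ 0.544 -0.235  0.174] xyz [ 0.0023  0.0011 -0.0019] w [ 0.0001  0.0005 -0.    ]
 -> [ 0.544 -0.235  0.174] xyz [ 0.0017  0.0022 -0.0019] w [ 0.0001  0.0005 -0.    ]
top red_coupler 0.42 [325. 260.] 16 med [0.4488 0.0399 0.0235] rect [449.6  39.8] [25.6  6.3] ang 81.9 z [0.015 0.029]
top power_sensor 0.49 [457. 244.] 141 med [ 0.3908 -0.3774  0.025 ] rect [ 390.3 -376.1] [38.8 43.9] ang 132.2 z [0.012 0.033]
top dropper_bottle 0.7 [320. 266.] 357 med [0.4454 0.0711 0.0144] rect [449.6  72.7] [151.4  37.6] ang 82.9 z [0.005 0.025]
scene sample_dish 0.59 [234. 366.] 7 med [0.3555 0.439  0.0058] rect [355.1 440.7] [ 3.1 18.3] ang 99.2 z [0.004 0.007]
scene dropper_bottle 0.49 [381. 192.] 110 med [ 0.6717 -0.4223  0.0337] rect [ 673.1 -423.8] [24.1 26.3] ang 65.3 z [0.009 0.065]
scene power_sensor 0.68 [440. 228.] 147 med [ 0.3824 -0.3688  0.0217] rect [ 386.  -377.3] [42.8 46.8] ang 86.0 z [0.005 0.031]
scene handle_mid 0.46 [362. 174.] 8 med [ 0.5582 -0.2006  0.1956] rect [ 552.3 -202.7] [29.1  9.8] ang 13.4 z [0.193 0.226]
```

View pics/scene9.png

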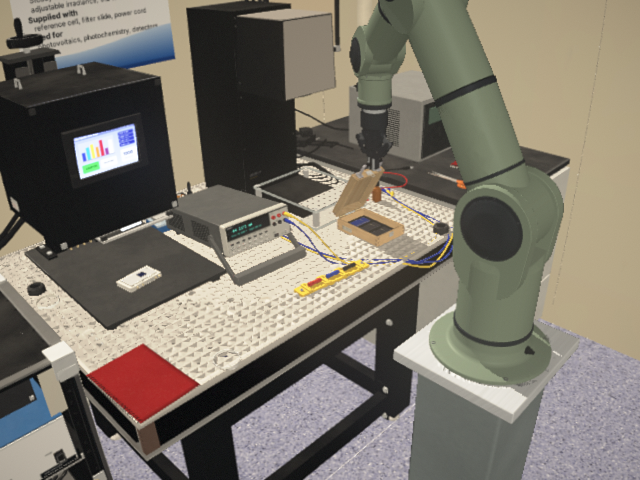

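```bash
python3 - <<'E'
from h import *
cal=bot.get_calibration("wrist");pic,dep=bot.grab_frame("wrist")
A=pts(cal,dep,np.ones(dep.shape,bool))
ax=np.array([.0715,.9974,0])
S=A-hin;u=S@dr;w=S[:,2];l=S@ax
k=(abs(l)<.058)&(u>-.14)&(u<.06)&(w>.03)&(w<.21)
c,s=np.cos(np.radians(60)),np.sin(np.radians(60))
a=u*c-w*s; b=u*s+w*c   # lid frame (y,z) if exactly 60 deg
def fit(m,x,y,n):
    for _ in range(4):
        f=np.polyfit(x[m],y[m],1);r=abs(y-np.polyval(f,x));m=m&(r<.003)
    print(n,m.sum(),"slope deg",np.degrees(np.arctan(f[0])).round(2),"at mid",np.polyval(f,x[m].mean()).round(4),"x range",np.percentile(x[m],[2,98]).round(3))
fit(k&(a>-.165)&(a<-.01)&(abs(b-.026)<.012),a,b,"top face: b(a), nominal b=.026;")
fit(k&(abs(a+.174)<.006)&(b>.002)&(b<.024),b,a,"front face: a(b), nominal -.174;")
d=np.load("w6.npz",allow_pickle=True);A=pts(d["cal"].item(),d["dep"],np.ones((480,640),bool));S=A-hin;u=S@dr;w=S[:,2]
fit((abs(S@ax)<.055)&(u>-.165)&(u<-.01)&(abs(w-.026)<.006),u,w,"shut top")
s=bot.observe();print(s["clock"],s["force"].round(1),s["position"].round(4),np.abs(s["qd"]).max())
E
```

```text
top face: b(a), nominal b=.026; 10774 slope deg 0.19 at mid 0.0249 x range [-0.163 -0.026]
front face: a(b), nominal -.174; 7325 slope deg 1.29 at mid -0.175 x range [0.003 0.024]
shut top 10893 slope deg -0.06 at mid 0.0262 x range [-0.153 -0.012]
30.95 [-9.7  0.3 17.5] [ 0.5432 -0.236   0.1746] 0.001635289926304209
```

```bash
python3 -c "
from h import *
print(bot.job_done())"
```

```text
the job is handed in; nothing more can be done
None
```

The three couplers are lying lengthwise in the tray pockets: black in the -y end, blue in the middle and red in the +y end. The case was shut throughout. The arm then lifted the lid by its bow handle to about 60 degrees and is still gripping it. I handed the job in at about 31 s of the 72 s.

**Last checks**
- **Lid angle:** a wrist-depth fit of the lid's top face gives an angle within about 0.2° of 60°, and the gripped bar's position gives 59.9°. A cruder plane fit read 56–57°. The front-face fit was 1.3° off. I trusted the first two, which agree.
- **Holding still:** the arm was at rest with about 20 N on the wrist.
- **Couplers:** after release, camera fits showed black and blue in their pockets within about 2 mm and parallel to the tray. Red was measured in place only before release; after that I only saw it in its pocket in the final scene picture.
- **Other things:** the power sensor and dropper bottle measured where they started. The sample dish was found only faintly at the end, but the arm was never close to it.

**What went wrong**
- The real finger tips sit about 40 mm behind the reported TCP, so the first grasp closed on air. I found this from the depth image and allowed for it. Feeling for the bench then gave a fingertip contact of about 35 N.
- A sign error in my first lid path briefly pulled about 63 N at the wrist, under the 120 N limit. I corrected it at about 21 degrees.

I viewed 11 pictures, one over the budget.

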